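Restock the spice tin flow rack

ROBOT

A 7-joint arm with a two-finger parallel gripper is mounted at the origin on the work surface. World frame = base frame: x ahead of the robot, y to its left, z up, the work surface at z = 0. Lengths are in m, angles in rad, forces in N, time in s.
With the tool pointing down it reaches from about 0.425 to 0.875 m from the base axis. Payload 9.9 kg.
Tool frame: the origin (TCP) lies on the front face of the gripper's body, between the roots of the fingers; the fingertips stand 73 mm ahead of it and the grasp point (between the pads) lies 54 mm ahead of it; x points along the fingers, y is the direction in which the jaws open and shut, and the axes are right-handed (so a half turn about x gives the same grasp; the last joint's range is limited). The gripper opens to 85 mm and grips with 20 to 120 N. Pads are 22 mm wide; open, the fingers measure 114 mm over their backs; the gripper's body (76 mm by 85 mm) begins 54 mm behind the grasp point. The pads swing forward as they close: fully open they stand 13 mm farther back than shut.
Start: joints at [1.157, 0.576, 0.025, 1.437, -0.015, 1.129, -0.057], TCP at [0.219, -0.639, 0.304] pointing down, gripper open.
Joint ranges: [-2.76, 2.76], [-0.34, 2.15], [-1.52, 1.57], [0.19, 2.46], [-1.09, 4.23], [0.17, 1.99], [-2.82, 2.82]. Speed limits (rad/s): [2.22, 2.22, 3.01, 3.01, 3.14, 3.14, 3.14].

INTERFACE

Orientations are given as a 3x3 rotation matrix whose columns are the frame's x, y, z axes.
In Python, from station import monitor, eyes, env gives the robot as it stands. The module is installed in compiled form; this text tells all that it offers.
- The arm moves only by the shell command python3 -m handwheel 'ROWS' [FORCE]. ROWS is JSON, a list that holds one entry, the list of rows, each a list of 5 numbers: the opening in per cent of the stroke, from 0 (shut) to 100 (fully open), then the shift along the tool's x, y, z in mm, then the turn about the tool's x in degrees. A call has 1 to 20 rows; each row shifts and turns the commanded pose from where the row before left it, along the tool's axes as they then stand; what a row does not reach is not made up. A row lasts 1/10 s, in which the tool goes at most 50 mm and 8.59 degrees, less where a joint would pass 70% of its speed; a pose out of reach is approached as far as the arm can. A call is refused whole if a number of a shift passes 50 or a number of a turn 8.59, either way. A call with a gripper value outside its range is refused whole. The fingers move at their own pace and stop on an object; FORCE is the grip in N (left out, the last holds). Time passes only in rows, so rows that do not move let the fingers close. It gives the time, the measured TCP pose, the force and the opening at its end, in the units of the state.
- monitor.get_obs(): the state, without advancing time (a new reading comes with each control period).
- eyes.grab_frame(name): name is "scene" or "top" or "wrist"; returns the picture (420x560x3 uint8, blue, green, red); there is no depth.
- eyes.camera_params(name): a dict with "camera_matrix" (3x3 intrinsics, pixels), "extrinsics" (4x4, takes a point from camera to world coordinates). Camera axes: x right, y up, looking along -z (the intrinsics and any distortion apply to the point x, -y, -z); pixel columns grow to the right and rows downward; lengths in m; the calibration is good to about 2 mm. A picture is of the moment at which its call begins: read the wrist's pose just before it. camera_params takes no time and is no camera call; for the wrist camera it gives the pose at the moment of the call.
- env.sign_off(): hands the job in, once; it reports no verdict.
The state is a dict: "time_s": time; "joint_positions": joint angles; "qvel": joint speeds; "tau": joint torques, N m; "tcp_pos": TCP position; "tool_rot": TCP orientation; "force": force on the tool from outside, world axes, zero at the start; "moment": the same for the moment, N m; "opening": finger opening in m.
Only numpy, scipy, OpenCV 4.12 (cv2) and the standard library are available. Lean on these libraries where they do the work, as an engineer would, in place of code of your own. Each camera call takes 0.05 s, during which the arm holds its last target.

TASK

Load the short rectangular tin standing loose on the table into the flow rack, into the lane whose waiting tin is of the same kind. Lower it upright between that lane's low walls in the upper half of the lane (the high end, on the robot's side) and let go there, so that it slides down and stops against the waiting tin, which must stay in its place at the stop.

Things in the scene. Friction and masses are not known exactly. Their poses are not given: they have to be found in the camera images.
- tin_mid (a point): Centre (35 mm above its underside) of the loose tin to load: a plain steel box with a lid and a blank paper band, 66 mm long (x) by 54 wide (y) by 70 high (z), 0.18 to 0.33 kg, upright on the table, at any yaw up to 46 degrees. Not wanted: a taller tin of the same footprint (110 mm high) and a round tin (66 mm across, 60 high), also loose, 30 mm or more clear of it.
- waiting_mid (a point): Centre (35 mm above the lane floor) of the waiting tin, of the same kind and size as the loose one. It touches the stop at the low end of one of the rack's three lanes, 66 mm side along the lane, tilted with it: its x points down along the lane, y across it, z square up from the lane floor. The other two lanes hold a 110 mm tall tin and a round tin, each at its stop.
- rack: Fixed steel flow rack, 300 mm long (x), 232 wide (y); origin on the table under its middle, z up, x level and downhill, away from the robot (yaw up to 14 degrees). Three equal lanes along x, centre lines at y = -76, 0, +76 mm, 72 mm wide between walls only 14 mm high (4 thick). Slick floors slope 20 degrees: a tin let go slides by itself.
- lane_top (a point): The open high end of the rack's middle lane: a point on the lane floor's centre line at its upper edge, 154 mm above the table. From here the floor runs 320 mm down the 20 degree slope to a stop 30 mm high; the floor there is 45 mm above the table. The other two lanes are 76 mm to either side. Axes as the rack's.
Not all that is in view belongs to the job. Leave any black or turquoise look-alike of the part that bears tin_mid alone.

How it is judged:
On the way:
1. the held tin is lowered into its lane: centre 120 to 280 mm uphill of the waiting tin's centre, within 30 mm across the lane, at most 30 mm above its resting height (x of tin_mid in the frame of waiting_mid between -0.28 and -0.12 m and y of tin_mid in the frame of waiting_mid between -0.03 and 0.03 m and z of tin_mid in the frame of waiting_mid between -0.015 and 0.03 m and contact force between the fingers and tin above 0.5 N), for 0.05 s.
At the end, for the whole second after the job is handed in: The short tin stands upright in the lane, released and at rest, just uphill of the waiting tin of its kind: centres 50 to 85 mm apart along the lane, within 30 mm across and 15 mm in height, within 30 degrees of vertical. The waiting tin rests within 20 mm of where it was (x of tin_mid in the frame of waiting_mid between -0.085 and -0.05 m and y of tin_mid in the frame of waiting_mid between -0.03 and 0.03 m and z of tin_mid in the frame of waiting_mid between -0.015 and 0.015 m and angle between tin_mid's own z axis and vertical below 0.53 rad and distance of waiting_mid from where it was at the start of the episode below 0.02 m and linear speed of each of tin, waiting below 0.02 m/s); the robot touches nothing.
It also fails if it takes over 37 s, if anything falls off the work surface, if the arm or the gripper's body presses on something with over 40 N, if the wrist force passes 120 N, or if a joint passes its speed limit or range.

## Working session

There is one attempt and no reset: what is moved stays moved. The work goes in short steps, Python scripts to look and compute and a shell command to move; the robot and the scene stay as the last step left them, time stands still between calls to the robot, and variables do not carry over. Pictures are saved under pics/ and viewed, and the job is handed in when it is done.

```bash
mkdir -p pics
python3 - <<'E'
from station import monitor, eyes, env
import cv2,numpy as np
np.set_printoptions(precision=4,suppress=True)
for n in ["scene","top","wrist"]:
    p=eyes.camera_params(n); print(n,{k:np.array(v).tolist() if 0 else np.array(v) for k,v in p.items()})
    cv2.imwrite(f"pics/{n}0.png",eyes.grab_frame(n))
o=monitor.get_obs();print(o)
E
```

```text
scene {'camera_matrix': array([[500.4577,   0.    , 280.106 ],
       [  0.    , 500.4577, 213.0693],
       [  0.    ,   0.    ,   1.    ]]), 'extrinsics': array([[-0.4341, -0.5939,  0.6774,  1.2777],
       [ 0.9007, -0.2727,  0.3382,  0.3185],
       [-0.0161,  0.757 ,  0.6533,  0.8367],
       [ 0.    ,  0.    ,  0.    ,  1.    ]])}
top {'camera_matrix': array([[532.4333,   0.    , 284.8042],
       [  0.    , 532.4333, 208.7972],
       [  0.    ,   0.    ,   1.    ]]), 'extrinsics': array([[-0.0258,  0.9951, -0.0956,  0.4224],
       [-0.9995, -0.0242,  0.018 , -0.0504],
       [ 0.0156,  0.096 ,  0.9953,  1.4458],
       [ 0.    ,  0.    ,  0.    ,  1.    ]])}
wrist {'camera_matrix': array([[299.7067,   0.    , 281.0253],
       [  0.    , 299.7067, 214.081 ],
       [  0.    ,   0.    ,   1.    ]]), 'extrinsics': array([[ 0.3244,  0.9032,  0.2809,  0.2908],
       [-0.9459,  0.3104,  0.0943, -0.6134],
       [-0.002 , -0.2963,  0.9551,  0.3733],
       [ 0.    ,  0.    ,  0.    ,  1.    ]])}
{'time_s': 0.15, 'joint_positions': array([ 1.1572,  0.5763,  0.0249,  1.4377, -0.015 ,  1.129 , -0.0565]), 'qvel': array([ 0.0002, -0.0016,  0.0008, -0.0019, -0.0002, -0.0018, -0.0002]), 'tau': array([  0.002 , -76.6267,   2.2527, -28.6184,   0.0156,   0.0098,
         0.    ]), 'tcp_pos': array([ 0.2185, -0.6384,  0.3032]), 'tool_rot': array([[-0.0005,  0.3239, -0.9461],
       [ 0.0011, -0.9461, -0.3239],
       [-1.    , -0.0012,  0.0001]]), 'force': array([-0.5773,  0.1099, -0.2872]), 'moment': array([ 0.0003, -0.0084,  0.0163]), 'opening': 0.08530864318808486}
```

View pics/scene0.png

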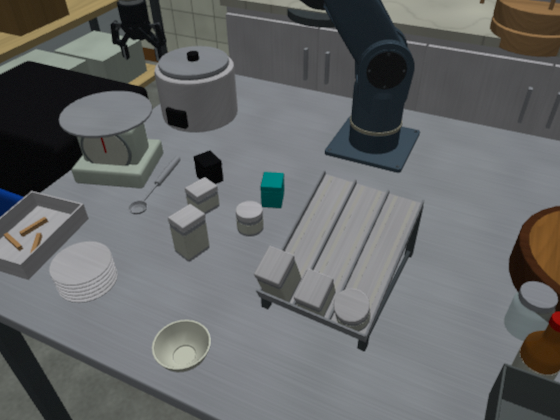

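View pics/top0.png

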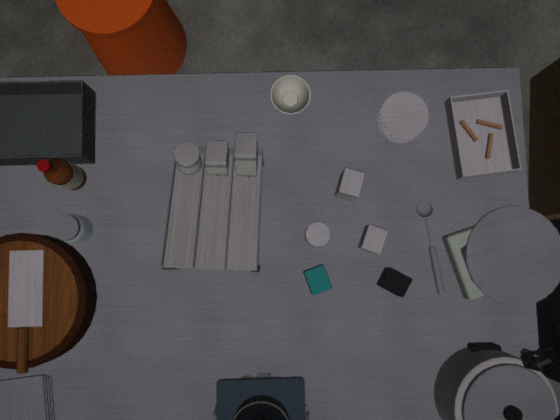

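View pics/wrist0.png

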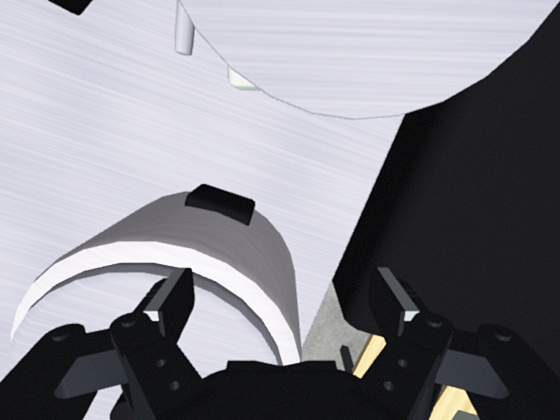

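Candidates: the white box at scene (202,195)/top (374,239), the white box at scene (189,232)/top (350,183), and the round tin at scene (249,218)/top (318,235). The black (209,167) and turquoise (272,190) boxes in the scene view are look-alikes. The first looks short and the second tall, so I'll check that in a crop.

Run:
```python
import cv2,numpy as np
s=cv2.imread('pics/scene0.png');t=cv2.imread('pics/top0.png')
a=cv2.resize(s[140:270,150:300],(450,390),interpolation=cv2.INTER_CUBIC)
b=cv2.resize(s[170:340,240:390],None,fx=2.3,fy=2.3,interpolation=cv2.INTER_CUBIC)
c=np.zeros((400,800,3),np.uint8);c[:390,:450]=a;c[:391,452:452+345]=b
cv2.imwrite('pics/crop1.png',c)
a=cv2.resize(t[120:280,155:275],None,fx=3.3,fy=3.3,interpolation=cv2.INTER_CUBIC)
b=cv2.resize(t[160:305,295:420],None,fx=3.2,fy=3.2,interpolation=cv2.INTER_CUBIC)
c=np.zeros((530,800,3),np.uint8);c[:a.shape[0],:a.shape[1]]=a;c[:b.shape[0],398:398+b.shape[1]]=b
cv2.imwrite('pics/crop2.png',c)
```

```text
(no output)
```

View pics/crop1.png

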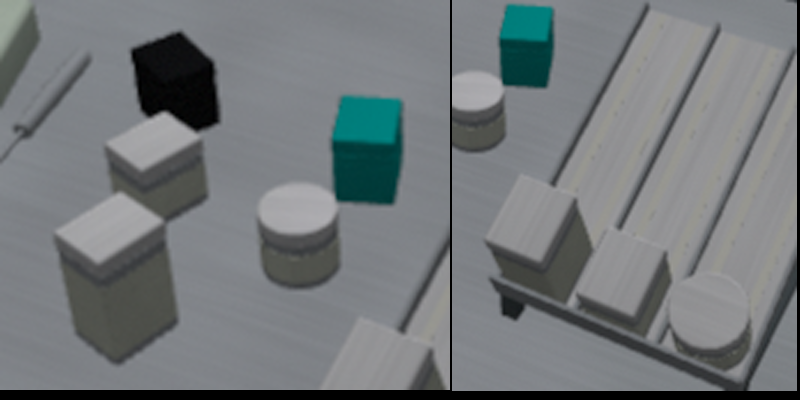

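View pics/crop2.png

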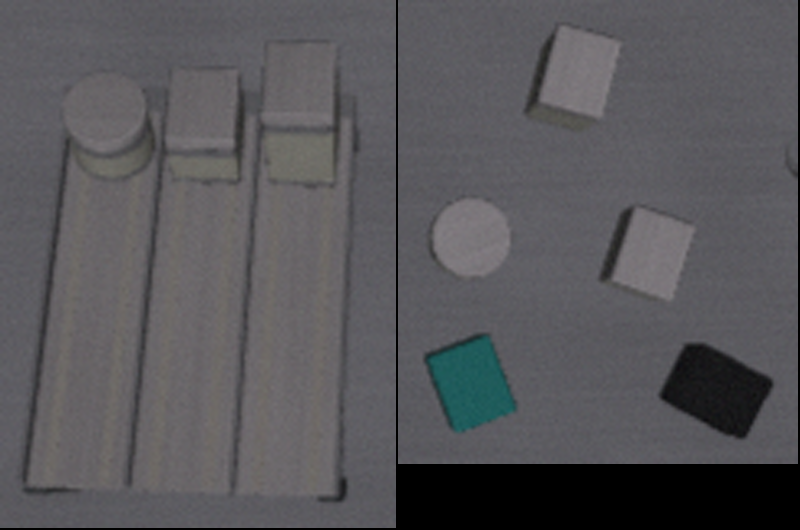

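The crop confirms it. The short rectangular tin is at top (374,239)/scene (202,195), and the waiting short tin is in the middle lane at top (217,155)/scene (314,292). Next I'll measure both.

```bash
cat > h.py <<'E'
import cv2,numpy as np
from station import eyes,monitor
np.set_printoptions(precision=4,suppress=True)
def ray(p,uv):
    K=np.array(p["camera_matrix"]);E=np.array(p["extrinsics"])
    d=np.linalg.inv(K)@np.array([uv[0],uv[1],1.]);d=E[:3,:3]@(d*[1,-1,-1]);return E[:3,3],d/np.linalg.norm(d)
def plane(p,uv,z):
    o,d=ray(p,uv);return o+d*(z-o[2])/d[2]
def tri(rs):
    A=0;b=0
    for o,d in rs:
        P=np.eye(3)-np.outer(d,d);A=A+P;b=b+P@o
    x=np.linalg.solve(A,b);return x,[np.linalg.norm((np.eye(3)-np.outer(d,d))@(x-o)) for o,d in rs]
S=eyes.camera_params("scene");T=eyes.camera_params("top")
def st(a,b): return tri([ray(S,a),ray(T,b)])
E
python3 - <<'E'
from h import *
s=cv2.imread('pics/scene0.png');t=cv2.imread('pics/top0.png')
def lid(im,c,r,n,th):
    x0,y0=c[0]-r,c[1]-r;sub=cv2.resize(im[y0:y0+2*r,x0:x0+2*r],None,fx=4,fy=4,interpolation=cv2.INTER_CUBIC)
    g=cv2.GaussianBlur(sub,(0,0),2).min(2)
    m=(g>th).astype(np.uint8)*255
    cs=cv2.findContours(m,cv2.RETR_EXTERNAL,cv2.CHAIN_APPROX_NONE)[0]
    k=[c_ for c_ in cs if cv2.pointPolygonTest(c_,(4*r,4*r),False)>=0]
    print(n,'g centre',g[4*r,4*r],'bg',np.median(g),[ (cv2.contourArea(q)/16) for q in k])
    for q in k:
        hull=cv2.convexHull(q)
        ap=cv2.approxPolyN(hull,4)[0] if hasattr(cv2,'approxPolyN') else cv2.boxPoints(cv2.minAreaRect(q))
        ap=(np.array(ap,float)+.5)/4-.5+[x0,y0]; print(ap)
        M=cv2.moments(q);print('cen',M['m10']/M['m00']/4-.375+x0,M['m01']/M['m00']/4-.375+y0)
    v=cv2.cvtColor(m,cv2.COLOR_GRAY2BGR)
    return np.hstack([cv2.resize(sub,(380,290)),cv2.resize(v,(380,290))])
a=lid(t,(375,238),22,'top',115)
b=lid(s,(202,188),24,'scene',125)
cv2.imwrite('pics/m1.png',np.vstack([a,b]))
E
```

```text
top g centre 118 bg 92.0 [313.125]
[[386.375 231.375]
 [379.875 253.125]
 [362.625 246.875]
 [369.625 225.375]]
cen 375.0608948769128 240.84258150365935
scene g centre 163 bg 125.0 [980.96875]
[[225.375 163.625]
 [225.375 193.125]
 [177.625 228.625]
 [177.625 163.625]]
cen 193.56354395633568 185.399101918809
```

View pics/m1.png

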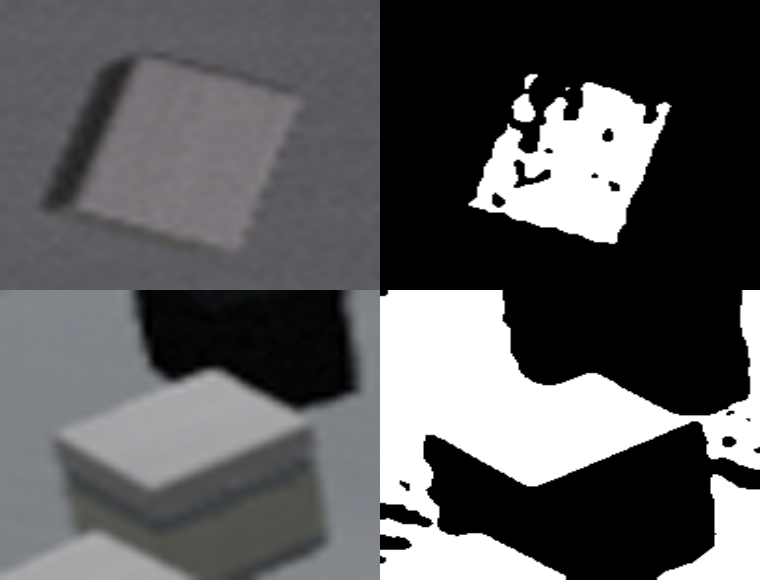

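Run:
```python
from h import *
s=cv2.imread('pics/scene0.png');t=cv2.imread('pics/top0.png')
def lid(im,c,r,th):
    x0,y0=c[0]-r,c[1]-r;sub=cv2.resize(im[y0:y0+2*r,x0:x0+2*r],None,fx=4,fy=4,interpolation=cv2.INTER_CUBIC)
    g=cv2.GaussianBlur(sub,(0,0),2).min(2)
    m=(g>th).astype(np.uint8)*255
    m=cv2.morphologyEx(m,cv2.MORPH_OPEN,np.ones((9,9),np.uint8))
    cs=cv2.findContours(m,cv2.RETR_EXTERNAL,cv2.CHAIN_APPROX_NONE)[0]
    q=[c_ for c_ in cs if cv2.pointPolygonTest(c_,(4*r,4*r),False)>=0][0]
    ap=np.array(cv2.approxPolyN(cv2.convexHull(q),4)[0],float)/4-.375+[x0,y0]
    M=cv2.moments(q);c=np.array([M['m10'],M['m01']])/M['m00']/4-.375+[x0,y0]
    return ap,c
for nm,ct,cs in [('tin',(375,238),(202,188)),('turq',None,None)][:1]:
  for tt,ts in [(103,142),(106,148)]:
    a,ca=lid(t,ct,22,tt); b,cb=lid(s,cs,24,ts)
    print(ca,cb); X,e=st(cb,ca);print('lid centre',X,e)
    w=np.array([plane(T,p,X[2])[:2] for p in a]);w2=np.array([plane(S,p,X[2])[:2] for p in b])
    for w_ in (w,w2):
        d=np.roll(w_,-1,0)-w_;print('c',w_.mean(0),'L',np.linalg.norm(d,axis=1)*1000,'ang',np.degrees(np.arctan2(d[:,1],d[:,0])))
# rack: points
cv2.imwrite('pics/ra.png',cv2.resize(t[240:280,155:270],None,fx=6.9,fy=6.9,interpolation=cv2.INTER_CUBIC))
cv2.imwrite('pics/rb.png',cv2.resize(s[160:240,310:430],None,fx=6.6,fy=6.6,interpolation=cv2.INTER_CUBIC))
```

```text
[374.6362 239.1155] [200.1454 186.3726]
lid centre [ 0.4706 -0.3071  0.0669] [np.float64(0.0008903851398384185), np.float64(0.0008903851398383771)]
c [ 0.4703 -0.3063] L [64.4934 51.6534 61.8509 49.6411] ang [ 161.0911   68.0559  -20.7063 -108.9806]
c [ 0.47   -0.3086] L [60.0063 50.3916 60.9202 52.1307] ang [ -20.6661 -109.584   160.9782   69.4029]
[374.6162 239.1182] [200.2431 186.3428]
lid centre [ 0.4705 -0.3069  0.067 ] [np.float64(0.000795550231989895), np.float64(0.0007955502319898247)]
c [ 0.4705 -0.3064] L [63.4531 50.009  61.2292 48.8309] ang [ 160.2024   68.9289  -20.9006 -108.4789]
c [ 0.4699 -0.3085] L [58.9603 48.689  60.0461 51.678 ] ang [ -21.0086 -109.9105  161.8532   68.9052]
```

View pics/ra.png

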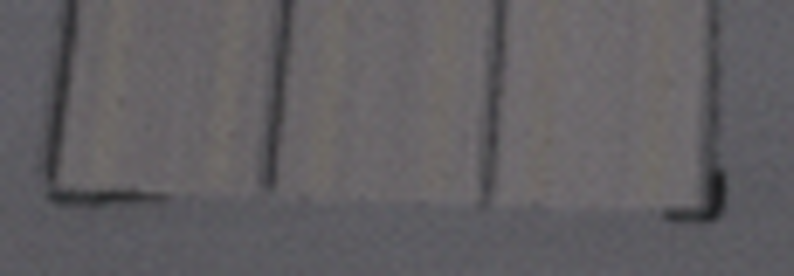

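View pics/rb.png

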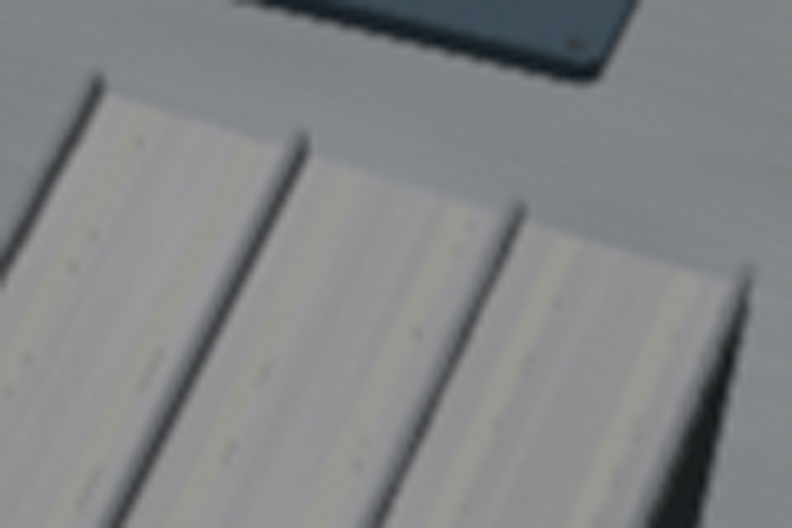

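Run:
```python
from h import *
s=cv2.imread('pics/scene0.png');t=cv2.imread('pics/top0.png')
tp=lambda u,v:(155+(u+.5)/6.9-.5,240+(v+.5)/6.9-.5)
sp=lambda u,v:(310+(u+.5)/6.6-.5,160+(v+.5)/6.6-.5)
W=[]
for a,b in [((101,75),(53,192)),((305,136),(269,190)),((521,204),(487,206)),((748,268),(715,185))]:
    X,e=st(sp(*a),tp(*b));W.append(X);print('wall tip',X,e[0])
W=np.array(W)
X,e=st(sp(408,181),tp(384,200));print('lane_top tri',X,e, 'plane154',plane(T,tp(384,200),.154),plane(S,sp(408,181),.154))
for i,j in ((0,2),(0,3),(1,2)): 
  d=W[i]-W[j];print('across ang',np.degrees(np.arctan2(d[1],d[0]))-90,np.linalg.norm(d))
# dividers along length in top: two points each on wall top line, need other end
cv2.imwrite('pics/rc.png',cv2.resize(t[125:185,165:270],None,fx=7.5,fy=7.5,interpolation=cv2.INTER_CUBIC))
cv2.imwrite('pics/rd.png',cv2.resize(s[235:340,245:380],None,fx=5.7,fy=5.7,interpolation=cv2.INTER_CUBIC))
```

```text
wall tip [0.4571 0.1166 0.2556] 0.09517882395175559
wall tip [0.4236 0.1125 0.1894] 0.033462109063071746
wall tip [0.3936 0.1101 0.1364] 0.03586380419758323
wall tip [0.3929 0.1081 0.1288] 0.11421491594322764
lane_top tri [0.4062 0.1099 0.154 ] [np.float64(0.0004294678317068127), np.float64(0.00042946783170680634)] plane154 [0.4064 0.1095 0.154 ] [0.4061 0.1103 0.154 ]
across ang -84.18376378954493 0.13519033885961307
across ang -82.51531671251145 0.14232156833621923
across ang -85.43180143856074 0.060957071294381354
```

View pics/rc.png

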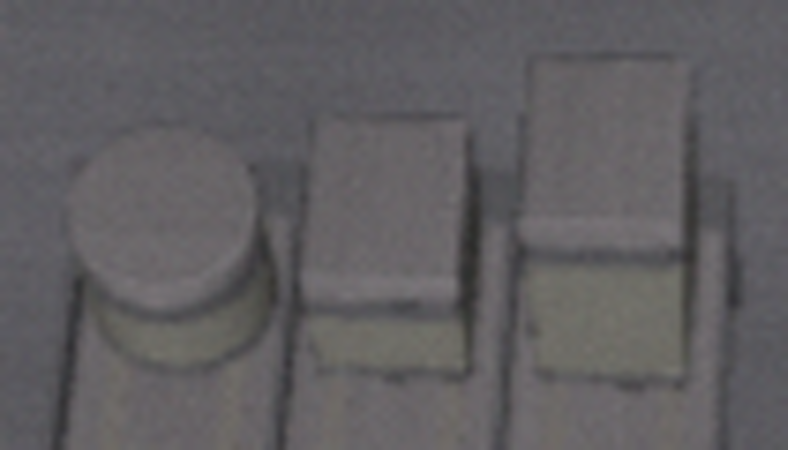

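View pics/rd.png

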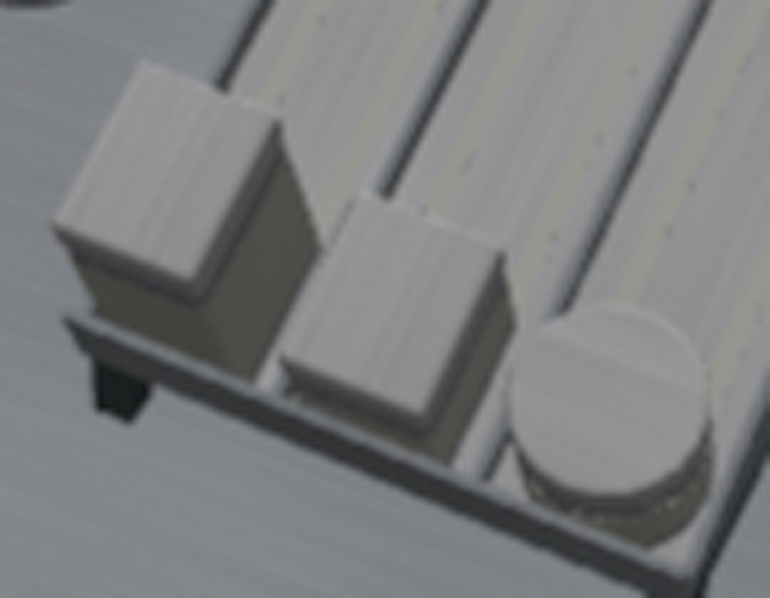

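Run:
```python
from h import *
tp=lambda u,v:(155+(u+.5)/6.9-.5,240+(v+.5)/6.9-.5)
sp=lambda u,v:(310+(u+.5)/6.6-.5,160+(v+.5)/6.6-.5)
W=[]
for a,b in zip([(101,75),(305,136),(521,204),(748,268)],[(715,185),(487,206),(269,190),(53,192)]):
    X,e=st(sp(*a),tp(*b));W.append(X);print('wall tip',X,e[0])
W=np.array(W)
for i,j in ((0,2),(0,3),(1,2)): 
  d=W[j]-W[i];print('across ang',np.degrees(np.arctan2(d[1],d[0]))-90,np.linalg.norm(d))
t2=lambda u,v:(165+(u+.5)/7.5-.5,125+(v+.5)/7.5-.5)
s2=lambda u,v:(245+(u+.5)/5.7-.5,235+(v+.5)/5.7-.5)
C=[]
for a,b in [((372,193),(463,278)),((503,255),(303,273)),((425,415),(313,118)),((283,360),(468,118))]:
    X,e=st(s2(*a),t2(*b));C.append(X);print('lid',X,e[0])
C=np.array(C);c=C.mean(0);d=(C[2]+C[3]-C[0]-C[1])/2;print('lid c',c,'down',d,np.linalg.norm(d),'yaw',np.degrees(np.arctan2(d[1],d[0])),'slope',np.degrees(np.arctan2(-d[2],np.hypot(*d[:2]))))
d=(C[1]+C[2]-C[0]-C[3])/2;print('across',np.linalg.norm(d),np.degrees(np.arctan2(d[1],d[0]))-90)
LT=np.array([.4062,.1099,.154])
yaw=np.arctan2(*(c-LT)[[1,0]]);print('yaw lane_top->lid',np.degrees(yaw))
x=np.array([np.cos(yaw)*np.cos(.349),np.sin(yaw)*np.cos(.349),-np.sin(.349)]);z=np.array([np.cos(yaw)*np.sin(.349),np.sin(yaw)*np.sin(.349),np.cos(.349)])
wm=LT+x*(.32-.033)+z*.035;print('waiting_mid pred',wm,'lid pred',wm+z*.035)
print('waiting_mid from lid',c-z*.035)
for dd in (.18,.2,.22): print(dd,'target tin_mid rest',wm-x*dd)
```

```text
wall tip [ 0.4075 -0.0035  0.1645] 0.003094255199458921
wall tip [0.4035 0.0729 0.1594] 0.00023411429736425667
wall tip [0.4107 0.1491 0.1602] 0.0006306908104801328
wall tip [0.412  0.2241 0.1595] 0.0008501459241135411
across ang -1.2037195326870602 0.15262246881854177
across ang -1.1131691945991946 0.2276856467085488
across ang -5.424234968047841 0.07651708040586262
lid [0.6693 0.072  0.1308] 0.0033089648322109193
lid [0.6736 0.1233 0.1284] 0.000921186663755541
lid [0.7309 0.1209 0.1093] 1.842920230486731e-05
lid [0.7295 0.0693 0.1087] 0.0009547720107067562
lid c [0.7008 0.0964 0.1193] down [ 0.0587 -0.0025 -0.0206] 0.0622808702308403 yaw -2.484706223889112 slope 19.34931627420501
across 0.05153046553223043 -3.1843122514034548
yaw lane_top->lid -2.6272155236858348
waiting_mid pred [0.6876 0.097  0.0887] lid pred [0.6995 0.0964 0.1216]
waiting_mid from lid [0.6889 0.0969 0.0864]
0.18 target tin_mid rest [0.5186 0.1047 0.1503]
0.2 target tin_mid rest [0.4998 0.1056 0.1571]
0.22 target tin_mid rest [0.4811 0.1065 0.164 ]
```

Measurements agree: the tin lid is at (0.4705,-0.307,0.067), its long axis yawed about -20°. lane_top triangulates to z=0.154, and the waiting lid lies within 2 mm of the prediction with rack yaw -2.6°. I'll move above the tin and turn 39°.

```bash
python3 -m handwheel '[[[100,0,-19.3,-28.8,0],[100,0,-19.3,-28.8,0],[100,0,-19.3,-28.8,0],[100,0,-19.3,-28.8,0],[100,0,-19.3,-28.8,0],[100,0,-19.3,-28.8,0],[100,0,-19.3,-28.8,0],[100,0,-19.3,-28.8,0],[100,0,-19.3,-28.8,0],[100,0,-19.3,-28.8,0],[100,0,-19.3,-28.8,0],[100,0,-19.3,-28.8,0],[100,0,0,0,7.8],[100,0,0,0,7.8],[100,0,0,0,7.8],[100,0,0,0,7.8],[100,0,0,0,7.8],[100,0,0,0,0],[100,0,0,0,0]]]' 40
python3 - <<'E'
from h import *
o=monitor.get_obs();print(o['time_s'],o['tcp_pos'],o['tool_rot'],o['joint_positions'],o['force'])
cv2.imwrite('pics/w1.png',eyes.grab_frame("wrist"))
E
```

```text
time_s: 2.05
tcp_pos: [0.4706, -0.3074, 0.3038]
tool_rot: [[-0.0, -0.34, -0.941], [0.0, -0.941, 0.34], [-1.0, 0.0, 0.0]]
force: [-0.5, -0.0, -0.4]
opening: 0.0852
2.05 [ 0.4706 -0.3074  0.3038] [[-0.0004 -0.3397 -0.9405]
 [ 0.0001 -0.9405  0.3397]
 [-1.      0.0001  0.0004]] [ 0.3996  0.4108  0.1394  1.745  -0.0662  0.9907 -1.3536] [-0.5469 -0.0119 -0.3772]
```

View pics/w1.png

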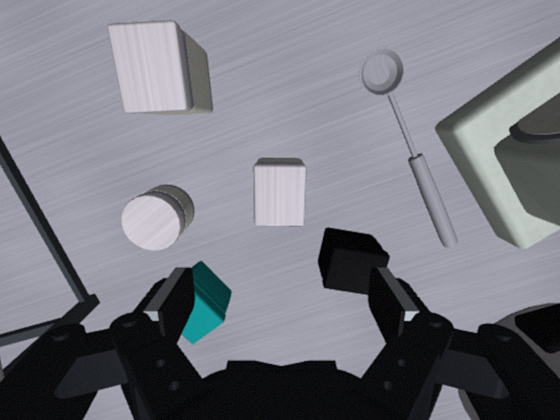

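The wrist view shows the tin upright at (279,195) with its edges parallel to the image, so the yaw matches. I'll check the lid centre by casting a ray.

Run:
```python
from h import *
P=eyes.camera_params("wrist")
im=cv2.imread('pics/w1.png');g=im.min(2)
print(g[195,279],g[195,235],g[140,279])
c=np.array([(256,166),(305,165),(303.5,226),(254,224.)])
w=np.array([plane(P,p,.07) for p in c]);d=np.roll(w,-1,0)-w
print(w,w.mean(0),np.linalg.norm(d,axis=1),np.degrees(np.arctan2(d[:,1],d[:,0])))
print(tri([ray(P,c.mean(0)),ray(T,(374.63,239.12)),ray(S,(200.2,186.36))]))
```

```text
199 158 159
[[ 0.51   -0.294   0.07  ]
 [ 0.4942 -0.3409  0.07  ]
 [ 0.4327 -0.3187  0.07  ]
 [ 0.4529 -0.2694  0.07  ]] [ 0.4725 -0.3058  0.07  ] [0.0496 0.0654 0.0532 0.0622] [-108.6785  160.0996   67.7093  -23.2436]
(array([ 0.4715, -0.3064,  0.0676]), [np.float64(0.0013378019825625535), np.float64(0.0014708312418982013), np.float64(0.0008048563712640781)])
```

```bash
python3 -m handwheel '[[[100,35,0,0,0],[100,35,0,0,0],[100,35,0,0,0],[100,35,0,0,0],[100,35,0,0,0],[100,20,0,0,0],[100,18,0,0,0],[100,0,0,0,0],[0,0,0,0,0],[0,0,0,0,0],[0,0,0,0,0],[0,0,0,0,0],[0,0,0,0,0],[0,0,0,0,0],[0,0,0,0,0],[0,0,0,0,0]]]' 40
python3 - <<'E'
from h import *
cv2.imwrite('pics/w2.png',eyes.grab_frame("wrist"))
E
```

```text
time_s: 3.7
tcp_pos: [0.4711, -0.3079, 0.0921]
tool_rot: [[0.002, -0.343, -0.939], [-0.001, -0.939, 0.343], [-1.0, 0.0, -0.002]]
force: [-0.7, 0.3, 6.6]
opening: 0.0534
```

View pics/w2.png

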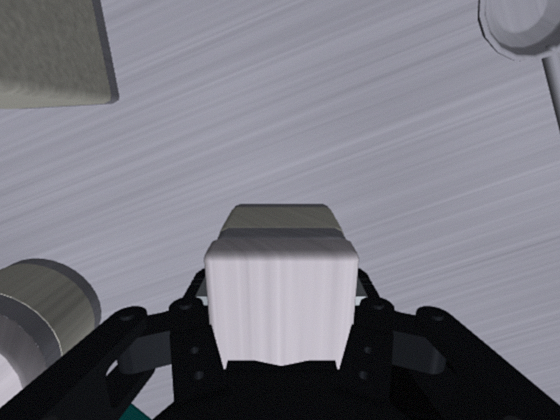

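Gripped at 53.4 mm, which matches the 54 mm width. Next: lift, carry over the lane and align.

```bash
python3 -m handwheel '[[[0,-10,0,0,0],[0,-30,0,0,0],[0,-40,0,0,0],[0,-40,0,0,0],[0,-40,0,0,0],[0,-40,0,0,0],[0,0,0,0,0]]]' 40
python3 -m handwheel '[[[0,0,-33.2,9.5,0],[0,0,-33.2,9.5,0],[0,0,-33.2,9.5,0],[0,0,-33.2,9.5,0],[0,0,-33.2,9.5,0],[0,0,-33.2,9.5,0],[0,0,-33.2,9.5,0],[0,0,-33.2,9.5,0],[0,0,-33.2,9.5,0],[0,0,-33.2,9.5,0],[0,0,-33.2,9.5,0],[0,0,-33.2,9.5,0],[0,0,0,0,-5.8],[0,0,0,0,-5.8],[0,0,0,0,-5.8],[0,0,0,0,0],[0,0,0,0,0]]]'
python3 - <<'E'
from h import *
o=monitor.get_obs();print(o['time_s'],o['tcp_pos'],o['tool_rot'],o['joint_positions'],o['force'])
for n in("wrist","scene","top"): cv2.imwrite(f'pics/{n}3.png',eyes.grab_frame(n))
E
```

```text
time_s: 4.45
tcp_pos: [0.4719, -0.3088, 0.297]
tool_rot: [[0.008, -0.344, -0.939], [-0.005, -0.939, 0.344], [-1.0, 0.001, -0.009]]
force: [1.0, -0.5, -2.4]
opening: 0.0536
time_s: 6.15
tcp_pos: [0.5001, 0.1055, 0.2908]
tool_rot: [[-0.001, -0.05, -0.999], [-0.0, -0.999, 0.05], [-1.0, 0.0, 0.001]]
force: [-0.4, -0.9, -2.6]
opening: 0.0537
6.15 [0.5001 0.1055 0.2908] [[-0.0005 -0.0504 -0.9987]
 [-0.0001 -0.9987  0.0504]
 [-1.      0.0001  0.0005]] [-0.2766  0.3471 -0.0314  1.8819  0.0134  0.9133 -1.9355] [-0.4404 -0.9111 -2.5669]
```

View pics/wrist3.png

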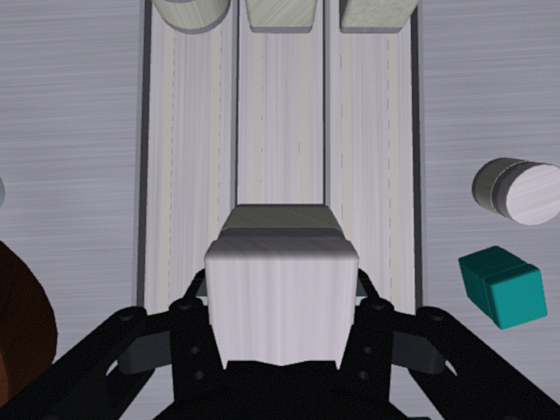

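View pics/scene3.png

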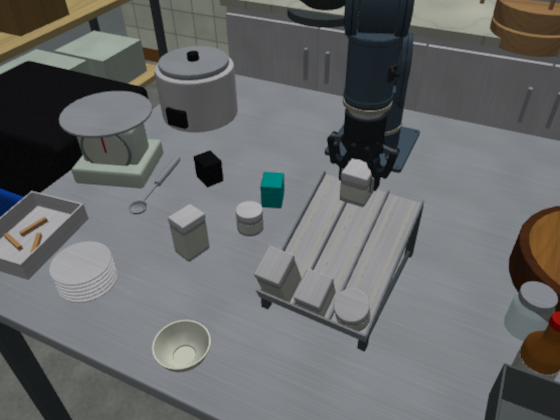

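The tin is centred over the middle lane: walls at wrist columns 236 and 326, midpoint 281. Floor contact is expected at TCP z≈0.224, so I'll lower in stages.

```bash
python3 -m handwheel '[[[0,18,0,0,0],[0,18,0,0,0],[0,14,0,0,0],[0,8,0,0,0],[0,4,0,0,0],[0,0,0,0,0],[0,0,0,0,0]]]'
python3 -m handwheel '[[[0,1,0,0,0],[0,1,0,0,0],[0,1,0,0,0],[0,0,0,0,0]]]'
python3 - <<'E'
from h import *
im=eyes.grab_frame("scene");cv2.imwrite('pics/s4.png',cv2.resize(im[120:340,240:440],None,fx=2.7,fy=2.7))
E
```

```text
time_s: 7.0
tcp_pos: [0.5008, 0.1058, 0.2294]
tool_rot: [[0.001, -0.047, -0.999], [0.0, -0.999, 0.047], [-1.0, -0.0, -0.001]]
force: [-0.3, 0.3, -2.5]
opening: 0.0537
time_s: 7.4
tcp_pos: [0.5004, 0.1057, 0.2259]
tool_rot: [[-0.0, -0.047, -0.999], [0.0, -0.999, 0.047], [-1.0, -0.0, 0.0]]
force: [-0.6, 0.1, -1.3]
opening: 0.0536
```

View pics/s4.png

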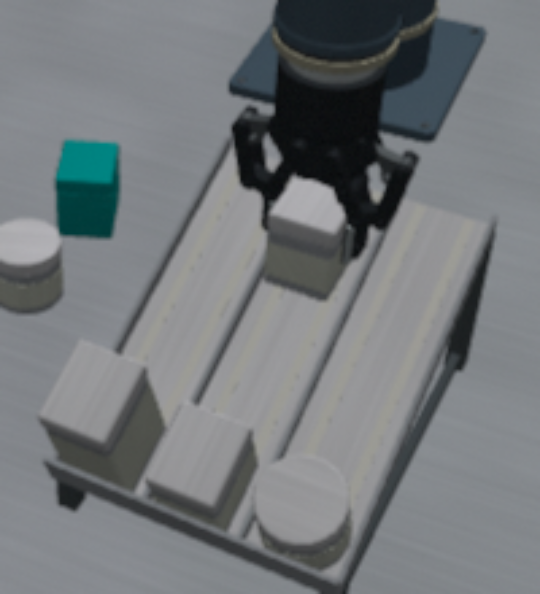

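The tin is in the middle lane with its uphill edge just about touching: wrist load dropped from -2.5 to -1.3 N at z=0.226. Releasing.

```bash
python3 -m handwheel '[[[100,0,0,0,0],[100,0,0,0,0],[100,0,0,0,0],[100,0,0,0,0],[100,0,0,0,0],[100,0,0,0,0],[100,0,0,0,0],[100,0,0,0,0],[100,0,0,0,0],[100,0,0,0,0]]]'
python3 - <<'E'
from h import *
im=eyes.grab_frame("scene");cv2.imwrite('pics/s5.png',cv2.resize(im[120:340,240:440],None,fx=2.7,fy=2.7))
E
```

```text
time_s: 8.45
tcp_pos: [0.5005, 0.1057, 0.2259]
tool_rot: [[-0.0, -0.047, -0.999], [-0.0, -0.999, 0.047], [-1.0, 0.0, 0.0]]
force: [-0.5, 0.1, 0.8]
opening: 0.0857
```

View pics/s5.png

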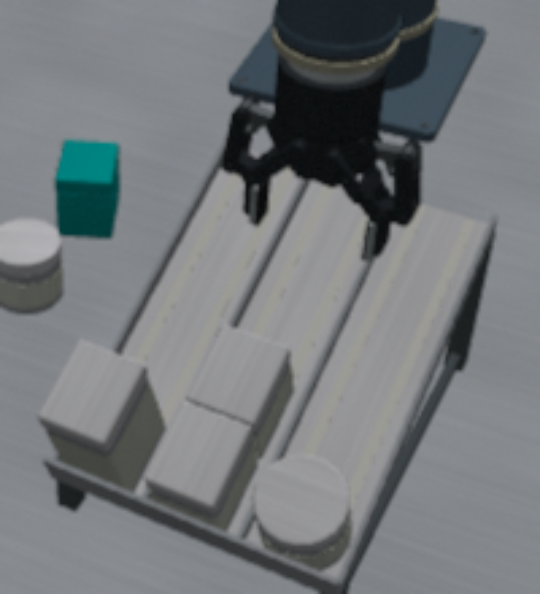

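The tin slid down and is flush against the waiting tin. I'll raise the tool clear and check both positions from two views.

```bash
python3 -m handwheel '[[[100,-20,0,0,0],[100,-30,0,0,0],[100,-30,0,0,0],[100,-20,0,0,0],[100,0,0,0,0],[100,0,0,0,0],[100,0,0,0,0]]]'
python3 - <<'E'
from h import *
s=eyes.grab_frame("scene");t=eyes.grab_frame("top");s0=cv2.imread('pics/scene0.png');t0=cv2.imread('pics/top0.png')
a=cv2.resize(s[225:340,240:385],None,fx=2.7,fy=2.7);b=cv2.resize(t[125:205,165:270],None,fx=3.8,fy=3.8)
c=np.zeros((320,800,3),np.uint8);c[:a.shape[0],:a.shape[1]]=a;c[:b.shape[0],399:399+b.shape[1]]=b;cv2.imwrite('pics/f.png',c)
# shift of the downhill part of waiting tin
for n,A,B,r in (('scene',s,s0,(295,325,285,322)),('top',t,t0,(203,230,133,160))):
    x0,x1,y0,y1=r;p=cv2.phaseCorrelate(B[y0:y1,x0:x1].mean(2),A[y0:y1,x0:x1].mean(2));print(n,p,np.abs(A[y0:y1,x0:x1].astype(float)-B[y0:y1,x0:x1]).mean())
E
```

```text
time_s: 9.2
tcp_pos: [0.5, 0.1056, 0.3249]
tool_rot: [[-0.002, -0.047, -0.999], [-0.0, -0.999, 0.047], [-1.0, 0.001, 0.002]]
force: [0.5, -0.5, -0.6]
opening: 0.0855
scene ((-0.11754527709145002, 0.019311603525736132), 1.0115437100281908) 2.0342342342342343
top ((0.38739466891941277, 0.5908859175449699), 0.9780284695332361) 14.146319158664838
```

View pics/f.png

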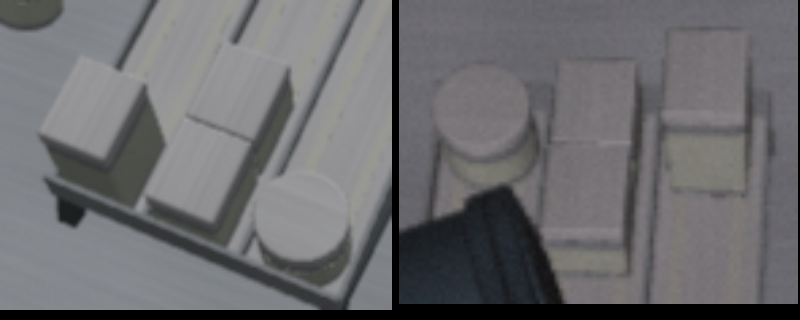

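Both views show the two tins flush in the middle lane. The waiting tin moved about 0.1 px in the scene view. Nothing is touching the gripper, so I'm handing in.

Run:
```python
from h import *
a=lambda u,v:(240+u/2.7-.3,225+v/2.7-.3);b=lambda u,v:(165+(u-399)/3.8-.4,125+v/3.8-.4)
for p,q in (((291,70),(544,232)),((233,43),(626,236)),((250,137),(555,143)),((188,118),(630,143))):print(st(a(*p),b(*q)))
from station import env
print(env.sign_off())
```

```text
(array([0.6087, 0.1272, 0.1469]), [np.float64(0.0011128636174653225), np.float64(0.0011128636174652822)])
(array([0.6034, 0.077 , 0.1489]), [np.float64(0.004211987575570606), np.float64(0.004211987575570576)])
(array([0.6695, 0.1206, 0.1338]), [np.float64(0.0006129834755103385), np.float64(0.0006129834755103892)])
(array([0.6686, 0.0726, 0.1305]), [np.float64(0.0014713814121842638), np.float64(0.001471381412184215)])
the job is handed in; nothing more can be done
None
```

The short rectangular tin is in the middle lane, resting against the waiting short tin, and the job is handed in. I gripped it across its 54 mm sides and carried it to the lane. I lowered it upright about 0.2 m uphill of the waiting tin, let go once its edge just touched the floor, then raised the gripper clear. The clock read 9.2 s after the last move.

**Loaded tin:** its lid triangulates to about (0.638, 0.099, 0.140). That is about 66 mm uphill of the waiting tin's lid along the lane, centred within about 1 mm, and sitting flush on the floor. One of the four lid corners fitted less well, with a 4 mm ray error.

**Waiting tin:** it moved about 0.1 px in the scene view. The same comparison in the top view gave about 0.7 px. I did not rely on that figure, because the loaded tin now appears in the compared area and the picture brightness changed.

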